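# Lock the battery hatch beside the router with a screwdriver

## Robot

A 7-joint arm with a two-finger parallel gripper is mounted at the origin on the work surface. World frame = base frame: x ahead of the robot, y to its left, z up, the work surface at z = 0. Lengths are in m, angles in rad, forces in N, time in s.
With the tool pointing down it reaches from about 0.35 to 0.9 m from the base axis. Payload 19.9 kg.
Tool frame: the origin (TCP) lies midway between the tips of the shut fingers; the grasp point (between the pads) lies 19 mm behind it; x points along the fingers, z is the direction in which the jaws open and shut, and the axes are right-handed (so a half turn about x gives the same grasp; the last joint's range is limited). The gripper opens to 94 mm and grips with 3 to 60 N. Pads are 16 mm wide; open, the fingers measure 119 mm over their backs; the gripper's body (75 mm by 177 mm) begins 78 mm behind the grasp point.
Start: joints at [1.266, 0.417, -0.01, 1.614, 0.005, 1.111, -0.053], TCP at [0.162, -0.604, 0.205] pointing down, gripper open.
Joint ranges: [-2.81, 2.81], [-0.39, 2.02], [-1.27, 1.25], [0.06, 2.57], [-1.19, 4.33], [0.19, 2], [-2.82, 2.82]. Speed limits (rad/s): [1.89, 1.89, 2.39, 2.39, 3.01, 3.01, 3.01].

## Interface

Orientations are given as a rotation vector (axis times angle).
In Python, from rig import manip, claw, solver, readout, eyes, order gives the robot as it stands. Calls block until the motion is done:
- manip.movep(position, orientation): joint-space move of the TCP to a pose.
- manip.move_linear(position, frame=None, velocity=0.15): straight line of the TCP; frame=None keeps the orientation; velocity is the mean speed in m/s.
- manip.set_joints(angles): joint-space move.
- claw.release() and claw.close_gripper(): open the fingers fully, or close them until they stop; the grip force is fixed at half the most.
- manip.hold(seconds).
- solver.ik(position, orientation): joint angles nearest the present ones, or None.
- readout.read_state(): the state.
- eyes.capture(name): name is "side" or "top"; returns a dict with "color" (384x512x3 uint8, red, green, blue), "camera_matrix" (3x3 intrinsics, pixels), "dist_coeffs" ([k1, k2, p1, p2, k3] as OpenCV has them; the pictures are not rectified), "origin" and "attitude" of the camera in the world. Camera axes: x right, y down, z forward; pixel columns grow to the right and rows downward; lengths in m; the calibration is good to about 2 mm. A picture is of the moment at which its call begins. There is no depth.
A pose or a line that the arm cannot do raises manip.Unreachable and nothing moves.
- order.sign_off(): hands the job in, once; it reports no verdict.
The state is a dict: "time": time; "joint_pos": joint angles; "joint_vel": joint speeds; "tau": joint torques, N m; "position": TCP position; "tcp_rot": TCP orientation; "wrist_force": force on the tool from outside, world axes, zero at the start; "wrist_torque": the same for the moment, N m; "width": finger opening in m.
Only numpy, scipy, OpenCV 4.12 (cv2) and the standard library are available. Lean on these libraries where they do the work, as an engineer would, in place of code of your own. Each camera call takes 0.05 s, during which the arm holds its last target. There are 200 camera calls.

## Task

Take the orange flat-blade screwdriver out of its stand, push its blade into the slotted lock screw on top of the white battery box and, keeping it pushed in, turn the screw clockwise to its stop, where the slot lines up with the two red marks. Then put the orange screwdriver back upright in the stand it came from and let go of it.

Things in the scene. Friction and masses are not known exactly. Their poses are not given: they have to be found in the camera images.
- driver: Orange screwdriver, 156 mm, 130 g, hanging blade down in its stand (a blue one with a pointed tip hangs in a like stand; sides may swap). Origin: blade tip; z up the tool; x along the blade's width. Blade 14 mm wide, 3 thick, 14 long; shank 10 dia. up to z=70; guard disc 40 dia. z 70-76; square handle 26 x 26, faces across x and y, z 76-150; cap to 156. Grip two opposite faces at z about 115.
- stand: Fixed wooden block, 64 x 64 mm, 85 mm high, in which the orange screwdriver hangs at the start. Origin: centre of its underside, z up. An upright round hole, 28 mm in diameter, goes through its middle; the screwdriver's guard disc rests on the block's top, so that its tip hangs 15 mm above the table.
- slot (a point): Centre of the slot's floor, on the screw's axis; z up, x along the slot, turning with the screw. Slot 9 mm wide, 6 deep, 22 long, between two brass bars. It lies 16 mm below the top of a fixed white box (110 x 160 x 50 mm), under a grey funnel 34 mm wide at the top, 18 mm wide from 9 mm down. The screw is sprung: it gives from 3 N, 0.8 N more per mm, 8 mm at most; hold it 4 mm in while turning.
- lock (a joint): Turn of the lock screw, rad: 0 fully open, 1.05 the locked stop (slot in line with the red marks on the box); grows clockwise seen from above. Starts at 0 to 0.2. Light friction (0.04 N m); it stays where left. The blade has up to 25 degrees of free play in the slot either way before it drives the screw, so turn the tool that much further.
There are look-alikes about, which are no part of the job. Of the things shaped like the part that bears slot, the white one is meant.

How it is judged:
On the way, in this order (a step that is already met when the one before it is completed fails the run):
1. the orange screwdriver's blade is in the slot, pushing the still open screw in by 1.5 mm or more (distance of slot from where it was at the start of the episode above 0.0015 m and distance between driver and slot below 0.009 m and value of joint lock below 0.6 rad), for 0.1 s.
2. the screw is turned past 0.8 rad with the blade still in the slot and pushing it in (value of joint lock above 0.8 rad and distance of slot from where it was at the start of the episode above 0.001 m and distance between driver and slot below 0.009 m), for 0.1 s.
At the end, for the whole second after the job is handed in: The lock screw is turned to within 0.25 rad of its stop (joint above 0.8), and the orange screwdriver hangs at rest in its own stand: tip within 14 mm of the stand's axis and 9 to 21 mm above the stand's underside, upright within 10 degrees, released (value of joint lock above 0.8 rad and horizontal distance between driver and stand below 0.014 m and z of driver in the frame of stand between 0.009 and 0.021 m and angle between driver's own z axis and vertical below 0.18 rad and linear speed of driver below 0.03 m/s); the robot touches nothing.
It also fails if it takes over 51 s, if anything falls off the work surface, if the arm or the gripper's body presses on something with over 40 N, if the wrist force passes 120 N, or if a joint passes its speed limit or range.

## Working session

There is one attempt and no reset: what is moved stays moved. The work goes in short steps, each a Python script; the robot and the scene stay as the last script left them, time stands still between calls to the robot, and variables do not carry over. Pictures are saved under pics/ and viewed, about 8 in all and at most 12, crops included, and the job is handed in when it is done.

```bash
mkdir -p pics; ls; cat > h.py <<'E'
import numpy as np, cv2
from scipy.spatial.transform import Rotation as R
from rig import manip, claw, solver, readout, eyes, order
def snap(cam,name):
    c=eyes.capture(cam); cv2.imwrite(f'pics/{name}.png',c['color'][:,:,::-1])
    np.savez(f'pics/{name}.npz',**{k:np.array(v) for k,v in c.items()}); return c
def crop(name,x0,y0,x1,y1,s,out):
    im=cv2.imread(f'pics/{name}.png')[y0:y1,x0:x1]
    cv2.imwrite(f'pics/{out}.png',cv2.resize(im,None,fx=s,fy=s,interpolation=cv2.INTER_CUBIC))
def att(c):
    A=np.array(c['attitude'],float); return A if A.shape==(3,3) else R.from_rotvec(A).as_matrix()
def ray(c,px):
    u=cv2.undistortPoints(np.array(px,float).reshape(-1,1,2),np.array(c['camera_matrix']),np.array(c['dist_coeffs'])).reshape(-1,2)
    return np.array(c['origin']),(att(c)@np.c_[u,np.ones(len(u))].T).T
def atz(c,px,z):
    o,d=ray(c,px); return o+d*((z-o[2])/d[:,2])[:,None]
def proj(c,P):
    A=att(c); p=(np.atleast_2d(P)-c['origin'])@A
    return cv2.projectPoints(p,np.zeros(3),np.zeros(3),np.array(c['camera_matrix']),np.array(c['dist_coeffs']))[0].reshape(-1,2)
def down(a): # fingers (x) down, jaw direction (z) at world yaw a
    z=np.array([np.cos(a),np.sin(a),0]); x=np.array([0,0,-1.]); return R.from_matrix(np.c_[x,np.cross(z,x),z]).as_rotvec()
E
python3 - <<'E'
from h import *
a=snap('top','t0');b=snap('side','s0')
for c in(a,b): print(c['origin'],c['attitude'],c['camera_matrix'],c['dist_coeffs'])
s=readout.read_state();print(s['time'],s['position'],R.from_rotvec(s['tcp_rot']).as_matrix().round(3),s['width'],s['wrist_force'])
cv2.imwrite('pics/both.png',cv2.resize(np.vstack([a['color'],b['color']])[:,:,::-1],None,fx=.78,fy=.78))
E
```

```text
pics
[0.29442362 0.01046142 1.45526761] [-2.15049192  2.17689223 -0.13256233] [[450.55195942   0.         251.32218904]
 [  0.         450.55195942 197.57185794]
 [  0.           0.           1.        ]] [-0.03256131  0.          0.          0.          0.        ]
[-0.24239918  0.73856283  1.01820361] [-1.00038179  2.43148313 -1.04894542] [[482.75687897   0.         246.36127473]
 [  0.         482.75687897 197.35734441]
 [  0.           0.           1.        ]] [-0.20714224  0.          0.          0.          0.        ]
0.1 [ 0.16229464 -0.60323351  0.20490744] [[-0.     0.966  0.26 ]
 [ 0.001  0.26  -0.966]
 [-1.    -0.    -0.001]] 0.0938106531562007 [-0.15447507 -0.38527452 -0.24823443]
```

View pics/both.png

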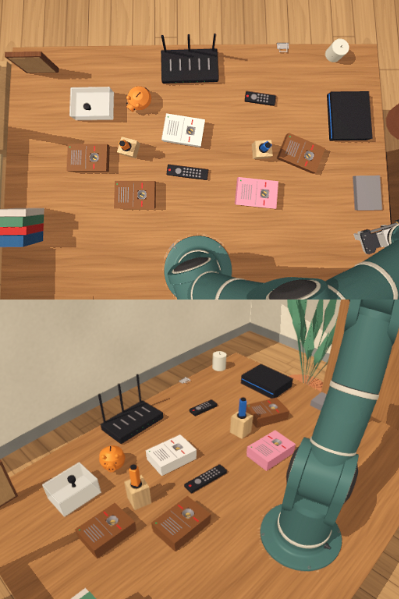

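The composite (0.78 scale) shows these candidates in the top view:
- **Orange driver:** in its stand at about (163,188) full-resolution px. The blue one is at about (337,191).
- **Boxes with a screw:** white at (237,167), pink at (330,247), brown at (113,202), (173,250) and (388,196).
- **White tray:** at (117,133), with a black knob and no screw.

The white labelled box at (237,167) fits the description. I'll confirm it in a crop.

```bash
python3 - <<'E'
from h import *
crop('t0',140,130,270,230,6,'ct'); crop('s0',130,160,270,265,5.7,'cs')
E
```

```text
(no output)
```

View pics/ct.png

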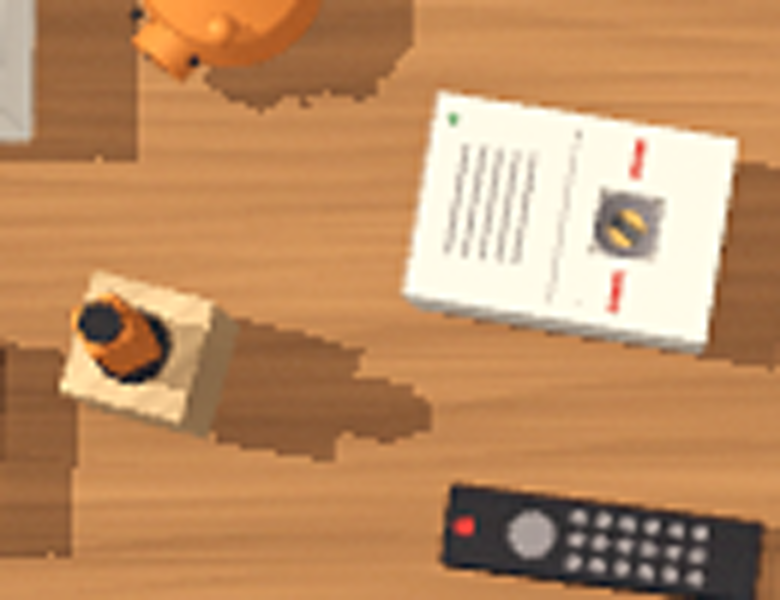

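View pics/cs.png

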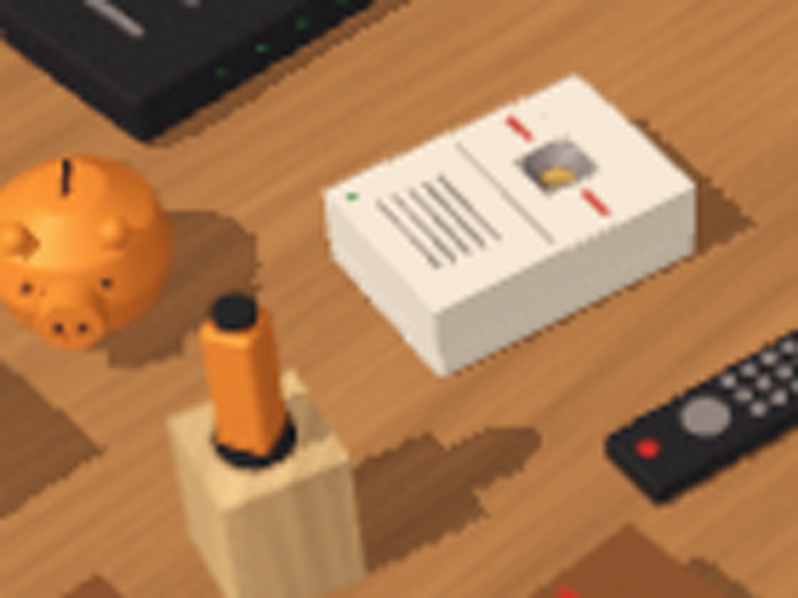

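The crops confirm it. The white labelled box has the grey funnel with brass bars at crop (629,225) and red marks at (638,160) and (616,292). The orange driver stands in its wooden block, with its cap at (101,322). Next I'll compute the poses and zoom in on the slot.

```bash
python3 - <<'E'
from h import *
t=dict(np.load('pics/t0.npz'));s=dict(np.load('pics/s0.npz'))
T=lambda P:np.array(P,float)/6+[140,130]-.4
S=lambda P:np.array(P,float)/5.7+[130,160]-.4
def rep(n,c,P,z):
    W=atz(c,P,z)[:,:2]; print(n,W.round(4).tolist(),'mean',W.mean(0).round(4))
    if len(W)==4: print('  sides',[round(float(np.linalg.norm(W[i]-W[i-1])),4) for i in range(4)],'yaw',[round(float(np.degrees(np.arctan2(*(W[i]-W[i-1])[::-1]))),1) for i in range(4)])
rep('boxT',t,T([(440,92),(738,140),(703,343),(403,293)]),.05)
rep('boxS',s,S([(325,192),(575,73),(695,185),(436,312)]),.05)
rep('standT',t,T([(97,272),(218,310),(184,424),(62,388)]),.085)
rep('standS',s,S([(167,424),(290,372),(350,458),(228,512)]),.085)
rep('capT',t,T([(101,322)]),.171); rep('capS',s,S([(237,303)]),.171)
rep('marksT',t,T([(638,160),(616,292)]),.05); rep('marksS',s,S([(519,127),(596,202)]),.05)
rep('funnT',t,T([(600,188),(667,195),(658,262),(590,250)]),.05)
rep('guardS',s,S([(256,440)]),.091)
a=cv2.imread('pics/t0.png')[155:180,230:260]; b=cv2.imread('pics/s0.png')[180:200,216:238]
c=cv2.imread('pics/t0.png')[172:204,146:178]
f=lambda i:cv2.resize(i,(390,290),interpolation=cv2.INTER_NEAREST)
g=cv2.imread('pics/s0.png')[208:248,160:190]
cv2.imwrite('pics/z.png',np.vstack([np.hstack([f(a),f(b)]),np.hstack([f(c),f(g)])]))
E
```

```text
boxT [[0.6296, 0.1218], [0.6018, -0.0359], [0.4935, -0.0159], [0.5219, 0.1415]] mean [0.5617 0.0529]
  sides [0.1096, 0.1602, 0.1102, 0.16] yaw [-10.4, -100.0, 169.5, 79.8]
boxS [[0.6305, 0.124], [0.6065, -0.0336], [0.4966, -0.0149], [0.5231, 0.1419]] mean [0.5642 0.0543]
  sides [0.1089, 0.1594, 0.1115, 0.159] yaw [-9.4, -98.7, 170.4, 80.4]
standT [[0.529, 0.2955], [0.5085, 0.2331], [0.4499, 0.2501], [0.4692, 0.3127]] mean [0.4892 0.2729]
  sides [0.0623, 0.0657, 0.061, 0.0655] yaw [-16.0, -108.2, 163.9, 72.9]
standS [[0.5297, 0.3002], [0.5147, 0.2384], [0.4532, 0.2536], [0.4674, 0.3136]] mean [0.4913 0.2764]
  sides [0.0637, 0.0636, 0.0633, 0.0617] yaw [-12.2, -103.7, 166.1, 76.7]
capT [[0.49, 0.2754]] mean [0.49   0.2754]
capS [[0.4939, 0.2743]] mean [0.4939 0.2743]
marksT [[0.5916, 0.0172], [0.5211, 0.0295]] mean [0.5564 0.0233]
marksS [[0.5956, 0.0182], [0.524, 0.0302]] mean [0.5598 0.0242]
funnT [[0.5768, 0.0374], [0.5726, 0.002], [0.5368, 0.0072], [0.5436, 0.043]] mean [0.5575 0.0224]
  sides [0.0336, 0.0356, 0.0362, 0.0364] yaw [-9.5, -96.7, 171.8, 79.2]
guardS [[0.4877, 0.28]] mean [0.4877 0.28  ]
```

View pics/z.png

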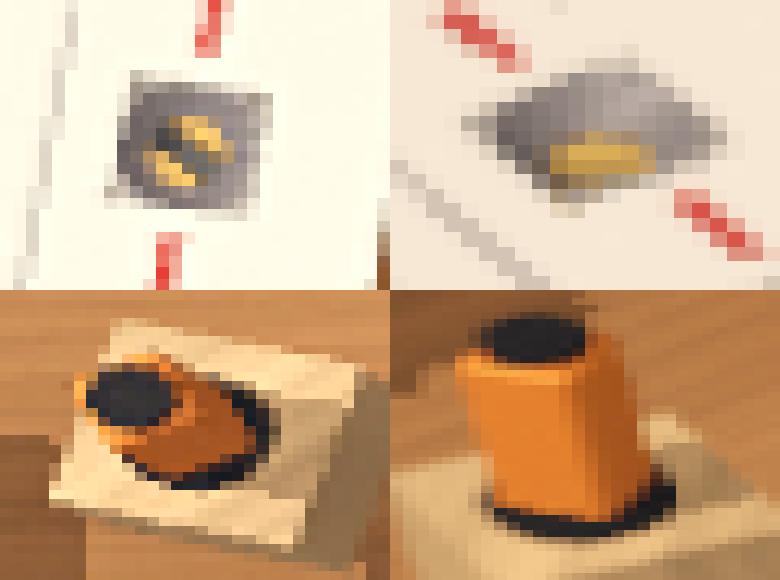

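The dark slot runs up-left to down-right, at world yaw of about +45°. That agrees with the marks' yaw (-10°) plus 60° minus the starting turn. The box and stand side lengths match the given sizes. Next I'll fit the handle yaw from both cameras and check reach.

```bash
python3 - <<'E'
from h import *
from scipy.optimize import least_squares
t=dict(np.load('pics/t0.npz'));s=dict(np.load('pics/s0.npz'))
def mask(c):
    h=cv2.cvtColor(c['color'],cv2.COLOR_RGB2HSV); return h
# render-compare: handle silhouette IoU in the side view
def sil(c,x,y,a):
    m=np.zeros((384*4,512*4),np.uint8)
    q=np.array([[13,13],[13,-13],[-13,-13],[-13,13]])/1000@np.array([[np.cos(a),np.sin(a)],[-np.sin(a),np.cos(a)]])
    P=np.vstack([np.c_[q+[x,y],np.full(4,z)] for z in(.091,.165)])
    cv2.fillConvexPoly(m,cv2.convexHull(((proj(c,P)+.5)*4).astype(np.int32)),255)
    return cv2.resize(m,(512,384),interpolation=cv2.INTER_AREA)/255.
def org(c,b):
    h=cv2.cvtColor(c['color'],cv2.COLOR_RGB2HSV).astype(int); m=((h[...,1]>195)&(h[...,2]>130)&(h[...,0]<16)).astype(float)
    k=np.zeros_like(m);k[b[1]:b[3],b[0]:b[2]]=1;return m*k
ms=org(s,(162,210,186,247));mt=org(t,(150,176,170,196));print(ms.sum(),mt.sum())
def cap(c,b):
    m=np.zeros((384,512));m[b[1]:b[3],b[0]:b[2]]=(c['color'].max(2)<80)[b[1]:b[3],b[0]:b[2]];return m
best=[]
for a in np.radians(np.arange(0,90,3)):
    for dx in np.arange(-.006,.007,.002):
        for dy in np.arange(-.006,.007,.002):
            A=sil(s,.491+dx,.275+dy,a)
            u=np.maximum(ms,cap(s,(162,208,186,219))*A)
            best.append((np.abs(A-u)[205:243].sum(),round(np.degrees(a)),round(dx,3),round(dy,3)))
best.sort();print(best[:6])
x=lambda a:[proj(s,[.491+.0184*np.cos(a+k),.275+.0184*np.sin(a+k),z]).round(1)[0].tolist() for z in(.165,.091) for k in np.radians([45,135,225,315])]
for d in (0,15,30,45,60,75): print(d,x(np.radians(d)))
for d in range(-180,180,30):
    r=[solver.ik([*p],down(np.radians(d))) for p in((.491,.275,.111),(.558,.0235,.2))]
    print(d,[None if q is None else np.round(q,2).tolist() for q in r])
E
```

```text
236.0 56.0
[(np.float64(55.27058823529412), 48, np.float64(0.002), np.float64(0.002)), (np.float64(55.27450980392157), 51, np.float64(0.002), np.float64(0.002)), (np.float64(58.58823529411765), 66, np.float64(0.002), np.float64(0.002)), (np.float64(58.882352941176464), 54, np.float64(0.002), np.float64(0.002)), (np.float64(59.66666666666667), 45, np.float64(0.002), np.float64(0.002)), (np.float64(60.34901960784313), 48, np.float64(0.0), np.float64(0.004))]
0 [[164.7, 215.2], [171.2, 220.5], [179.2, 215.1], [172.8, 210.0], [168.2, 235.1], [174.5, 240.4], [182.2, 235.1], [175.9, 230.0]]
15 [[164.7, 216.6], [173.1, 220.3], [179.2, 213.8], [170.9, 210.2], [168.3, 236.5], [176.3, 240.2], [182.1, 233.8], [174.1, 230.1]]
30 [[165.2, 217.8], [174.9, 219.7], [178.6, 212.5], [169.0, 210.7], [168.8, 237.8], [178.1, 239.7], [181.6, 232.5], [172.4, 230.7]]
45 [[166.2, 218.9], [176.6, 218.9], [177.6, 211.5], [167.4, 211.5], [169.7, 238.8], [179.7, 238.8], [180.6, 231.5], [170.8, 231.5]]
60 [[167.6, 219.8], [177.9, 217.8], [176.3, 210.7], [166.1, 212.6], [171.1, 239.7], [180.9, 237.7], [179.3, 230.
[... 591 characters left out ...]
0.48, 0.39, -0.72, 1.77, 0.28, 1.09, -1.39]]
-30 [[0.02, 0.53, -0.76, 1.84, 0.44, 0.95, -1.45], [0.48, 0.39, -0.72, 1.77, 0.28, 1.09, -0.86]]
0 [[0.09, 0.56, -0.85, 1.83, 0.5, 0.98, -0.98], [0.5, 0.39, -0.75, 1.77, 0.3, 1.1, -0.35]]
30 [[0.11, 0.57, -0.88, 1.83, 0.53, 0.99, -0.48], [0.53, 0.4, -0.79, 1.77, 0.32, 1.1, 0.16]]
60 [[0.13, 0.59, -0.92, 1.83, 0.55, 1.0, 0.03], [0.56, 0.42, -0.83, 1.77, 0.34, 1.11, 0.66]]
90 [[0.14, 0.6, -0.94, 1.83, 0.57, 1.01, 0.54], [0.66, 0.47, -0.98, 1.76, 0.43, 1.14, 1.11]]
120 [[0.23, 0.68, -1.09, 1.83, 0.68, 1.07, 0.97], [0.72, 0.52, -1.08, 1.76, 0.49, 1.17, 1.58]]
150 [[0.23, 0.68, -1.09, 1.83, 0.68, 1.07, 1.5], [0.72, 0.52, -1.08, 1.76, 0.49, 1.17, 2.11]]
```

```bash
python3 - <<'E'
from h import *
s=dict(np.load('pics/s0.npz'));t=dict(np.load('pics/t0.npz'))
for v in range(211,246,2): print(v,s['color'][v,163:186,0].tolist())
print('top')
for v in range(175,192): print(v,t['color'][v,150:172,0].tolist())
E
```

```text
211 [140, 138, 137, 136, 132, 124, 108, 88, 78, 90, 111, 119, 168, 179, 182, 184, 184, 178, 177, 179, 181, 183, 185]
213 [136, 134, 132, 116, 73, 40, 40, 40, 40, 39, 41, 42, 156, 181, 180, 180, 179, 181, 183, 184, 184, 181, 176]
215 [132, 131, 129, 113, 71, 41, 41, 39, 38, 38, 40, 33, 153, 181, 171, 181, 185, 184, 182, 176, 177, 180, 183]
217 [136, 133, 202, 240, 201, 103, 52, 38, 39, 63, 89, 150, 179, 171, 172, 182, 180, 179, 179, 182, 183, 185, 185]
219 [177, 185, 225, 243, 246, 247, 249, 251, 251, 250, 235, 203, 173, 166, 165, 176, 182, 184, 185, 188, 187, 185, 181]
221 [185, 183, 203, 225, 230, 230, 229, 228, 228, 228, 207, 177, 168, 166, 165, 171, 186, 188, 186, 181, 181, 183, 184]
223 [181, 182, 194, 221, 230, 229, 229, 229, 229, 229, 212, 185, 169, 167, 165, 168, 179, 182, 183, 184, 184, 182, 180]
225 [187, 189, 188, 217, 230, 230, 229, 229, 229, 229, 218, 194, 173, 166, 165, 168, 188, 215, 217, 187, 181, 187, 190]
227 [184, 178, 178, 203, 225, 229, 229, 229, 228, 229, 225, 204, 176, 167, 165, 164, 204, 231, 231, 222, 201, 189, 189]
229 [181, 183, 186, 197, 221, 229, 229, 228,
[... 2210 characters left out ...]
 27, 48, 143, 206, 196, 197]
186 [197, 194, 236, 255, 116, 44, 45, 49, 39, 136, 216, 197, 154, 158, 161, 160, 23, 42, 138, 204, 199, 203]
187 [198, 195, 243, 254, 255, 225, 175, 129, 178, 197, 168, 166, 164, 162, 162, 162, 95, 30, 102, 207, 205, 204]
188 [193, 203, 254, 254, 255, 255, 242, 210, 164, 166, 164, 163, 165, 165, 164, 164, 133, 41, 135, 211, 204, 200]
189 [139, 207, 255, 255, 255, 217, 167, 167, 163, 165, 164, 163, 164, 165, 169, 169, 107, 53, 177, 206, 195, 187]
190 [137, 236, 255, 255, 255, 255, 84, 167, 165, 164, 164, 166, 168, 169, 113, 54, 40, 100, 210, 196, 187, 180]
191 [179, 255, 255, 255, 255, 255, 227, 63, 148, 169, 171, 172, 111, 58, 42, 27, 56, 175, 195, 185, 181, 187]
```

Handle yaw is about 22°, from the near vertical edge being 65% of the way across the side silhouette. I'll grasp now.

```bash
python3 - <<'E'
from h import *
o=down(np.radians(22))
def st(n):
    s=readout.read_state();print(n,round(s['time'],2),np.round(s['position'],4),round(s['width'],4),np.round(s['wrist_force'],1),np.round(s['wrist_torque'],2))
manip.movep([.4915,.275,.26],o);st('above')
manip.move_linear([.4915,.275,.111]);st('down')
claw.close_gripper();st('closed')
manip.move_linear([.4915,.275,.225]);st('up')
a=snap('top','t1');b=snap('side','s1')
p=proj(b,[.4915,.275,.12])[0].astype(int);q=proj(a,[.4915,.275,.12])[0].astype(int);print(p,q)
f=lambda c,p:cv2.resize(c['color'][p[1]-45:p[1]+30,p[0]-40:p[0]+40,::-1],(400,375),interpolation=cv2.INTER_CUBIC)
cv2.imwrite('pics/l.png',np.hstack([f(b,p),f(a,q)]))
E
```

```text
above 3.38 [0.4919 0.2744 0.2599] 0.0942 [-0.2 -0.1  0. ] [-0.02 -0.12  0.04]
down 4.53 [0.4918 0.2753 0.1118] 0.0938 [-0.2  0.3  0.6] [-0.01 -0.11 -0.01]
closed 5.58 [0.4915 0.275  0.111 ] 0.026 [ 0.7  0.2 -0.7] [-0.02 -0.35 -0.05]
up 6.48 [0.4912 0.2746 0.2241] 0.0261 [-0.2  0.1 -1.8] [-0.02 -0.08 -0.04]
[173 227] [160 185]
```

View pics/l.png

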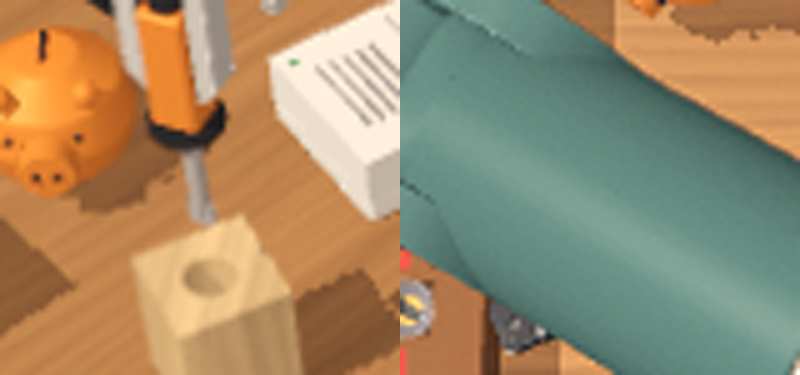

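The handle is held (26 mm) and the driver is out of the stand. The blade tip is at crop (203,220) but foreshortened, so I can't tell whether the blade runs along the jaws or across them. I'll hover over the screw with the jaws at 45°, so the side camera sees the blade either face-on or edge-on.

```bash
python3 - <<'E'
from h import *
o=down(np.radians(45))
manip.movep([.558,.0235,.225],o); manip.move_linear([.558,.0235,.181]); manip.hold(.2)
s=readout.read_state();print(round(s['time'],2),np.round(s['position'],4),np.round(s['wrist_force'],1),s['width'],np.round(s['joint_pos'],2))
b=snap('side','s2')
g=.019; T=np.array(s['position'])
for z in(.096,.082,.026,.02): print(z,proj(b,T-[0,0,z]).round(1))
print(proj(b,[.558,.0235,.05]))
p=proj(b,T-[0,0,.096])[0].astype(int)
x0,y0=p-[32,32];print(x0,y0)
cv2.imwrite('pics/m.png',cv2.resize(b['color'][y0:y0+60,x0:x0+64,::-1],(640,600),interpolation=cv2.INTER_CUBIC))
E
```

```text
8.24 [0.5584 0.0238 0.1819] [ 0.  0. -1.] 0.02636564019445647 [ 0.76  0.6  -1.17  1.78  0.6   1.18  0.19]
0.096 [[227.3 179.5]]
0.082 [[227.2 175.9]]
0.026 [[226.5 160.9]]
0.02 [[226.4 159.3]]
[[227.8867517  188.53008995]]
195 147
```

View pics/m.png

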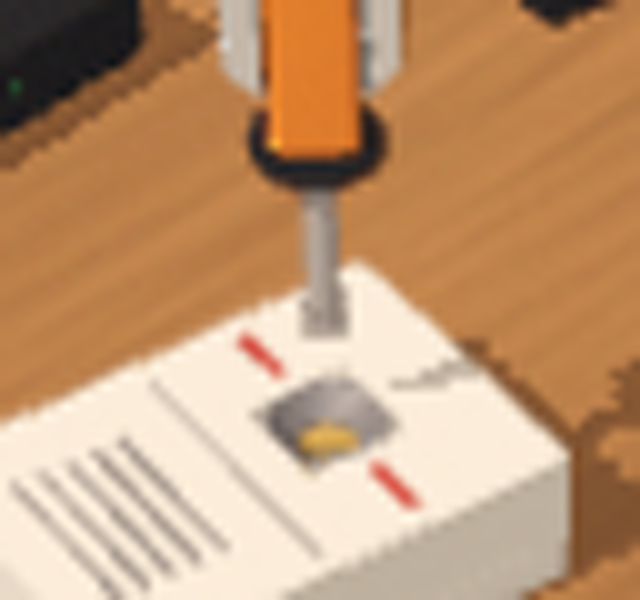

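The blade is face-on: its crop width of 302–348 is wider than the shank's 303–338, so its width lies along the jaws. The tip at (325,335) is above the funnel centre at (327,420), to within 1 mm sideways. I'll insert with force monitoring.

```bash
python3 - <<'E'
from h import *
x,y=.558,.0235
f0=readout.read_state()['wrist_force']
for z in (.145,.138,.134,.132,.130,.128,.126,.1245,.123):
    manip.move_linear([x,y,z],velocity=.04); manip.hold(.1)
    s=readout.read_state(); f=np.array(s['wrist_force'])-f0
    print(z,round(s['time'],2),np.round(s['position'],4),f.round(1),np.round(s['wrist_torque'],2),round(s['width'],4))
    if f[2]>6.0 or np.hypot(*f[:2])>8: break
E
```

```text
0.145 9.44 [0.5581 0.0235 0.1452] [-0.8 -0.5  0.4] [ 0.01 -0.18  0.02] 0.0258
0.138 9.87 [0.558  0.0235 0.138 ] [-0.1 -1.2  0.1] [-0.03 -0.17 -0.01] 0.0263
0.134 10.22 [0.558  0.0235 0.134 ] [-0.9 -0.1  1. ] [-0.   -0.15  0.03] 0.0259
0.132 10.57 [0.558  0.0235 0.132 ] [-1.3 -0.8  1. ] [ 0.   -0.14  0.03] 0.0258
0.13 10.92 [0.558  0.0235 0.13  ] [-1.3 -1.2  0.1] [ 0.03 -0.23  0.01] 0.0262
0.128 11.27 [0.5581 0.0235 0.1281] [-0.6 -0.5  3.9] [-0.09  0.1  -0.01] 0.026
0.126 11.62 [0.558  0.0235 0.1261] [-1.6 -0.9  6.3] [-0.11  0.14 -0.02] 0.026
```

Contact came at the floor height, with 6 N at about 4 mm depth. Now I'll turn clockwise in steps, watching force and torque.

```bash
python3 - <<'E'
from h import *
x,y,z=.558,.0235,.1255
tz=[]
for d in list(range(37,-31,-8))+[-31,-34,-37,-40,-43]:
    manip.move_linear([x,y,z],down(np.radians(d)))
    s=readout.read_state(); f=np.array(s['wrist_force']);t=np.array(s['wrist_torque'])
    print(d,round(s['time'],2),np.round(s['position'],4),f.round(1),t.round(3),round(s['width'],4))
    if abs(t[2])>.5 or np.hypot(*f[:2])>15 or f[2]<1.5: print('stop');break
b=snap('side','s3')
E
```

```text
37 11.91 [0.5581 0.0235 0.1257] [0.3 0.3 4.9] [-0.024 -0.018  0.025] 0.0257
29 12.2 [0.5581 0.0233 0.1256] [ 0.4 -2.2  4.5] [-0.664 -0.277  0.001] 0.026
21 12.49 [0.5581 0.0232 0.1255] [ 1.3 -3.2  5. ] [-1.247 -0.374 -0.022] 0.026
13 12.78 [0.558  0.0233 0.1255] [ 0.5 -4.5  5.2] [-1.452 -0.414  0.035] 0.0262
5 13.07 [0.558  0.0234 0.1255] [ 0.2 -4.5  5.7] [-1.423 -0.246  0.017] 0.0258
-3 13.37 [0.5579 0.0235 0.1255] [-0.2 -4.5  4.4] [-1.508 -0.058 -0.041] 0.0259
-11 13.66 [0.5579 0.0235 0.1254] [-0.7 -3.8  5.1] [-1.457  0.173 -0.019] 0.0259
-19 13.95 [0.5578 0.0236 0.1254] [-1.6 -4.2  6.2] [-1.298  0.476  0.027] 0.0258
-27 14.24 [0.5578 0.0236 0.1254] [-2.7 -3.2  5.7] [-1.19   0.777  0.022] 0.0258
-31 14.49 [0.5578 0.0236 0.1254] [-3.  -2.6  5.3] [-0.974  0.881  0.009] 0.0259
-34 14.74 [0.5578 0.0236 0.1254] [-3.2 -2.3  5.6] [-0.869  1.16   0.037] 0.0257
-37 14.99 [0.5579 0.0236 0.1254] [-3.2 -2.7  5.4] [-0.735  1.197  0.064] 0.0262
-40 15.24 [0.5579 0.0236 0.1255] [-3.4 -2.   5. ] [-0.602  1.313  0.016] 0.0257
-43 15.49 [0.558  0.0236 0.1255] [-4.6 -1.7  4.4] [-0.439  1.308  0.035] 0.0263
```

No stop felt yet, so I'll keep turning carefully until the torque rises.

```bash
python3 - <<'E'
from h import *
x,y,z=.558,.0235,.1255
for d in range(-46,-65,-3):
    manip.move_linear([x,y,z],down(np.radians(d)))
    T=[];
    for _ in range(4): manip.hold(.03); s=readout.read_state(); T.append(np.r_[s['wrist_force'],s['wrist_torque']])
    m=np.mean(T,0); print(d,round(s['time'],2),np.round(s['position'],4),m.round(2))
    if abs(m[5])>.25 or np.hypot(*m[:2])>15 or m[2]<1.5: print('stop');break
b=snap('side','s4'); a=snap('top','t4')
x0,y0=195,157
cv2.imwrite('pics/n.png',cv2.resize(b['color'][y0:y0+50,x0:x0+64,::-1],(768,600),interpolation=cv2.INTER_CUBIC))
E
```

```text
-46 15.93 [0.558  0.0235 0.1255] [-3.63 -1.17  4.91 -0.39  1.18  0.08]
-49 16.31 [0.5581 0.0235 0.1255] [-2.29 -1.26  4.76 -0.41  0.96  0.13]
-52 16.69 [0.5581 0.0235 0.1256] [-2.24 -1.51  4.52 -0.48  0.71  0.16]
-55 17.07 [0.5582 0.0235 0.1256] [-0.98 -2.08  4.88 -0.5   0.31  0.21]
-58 17.46 [0.5582 0.0234 0.1256] [ 0.65 -2.1   4.34 -0.65 -0.24  0.29]
stop
```

View pics/n.png

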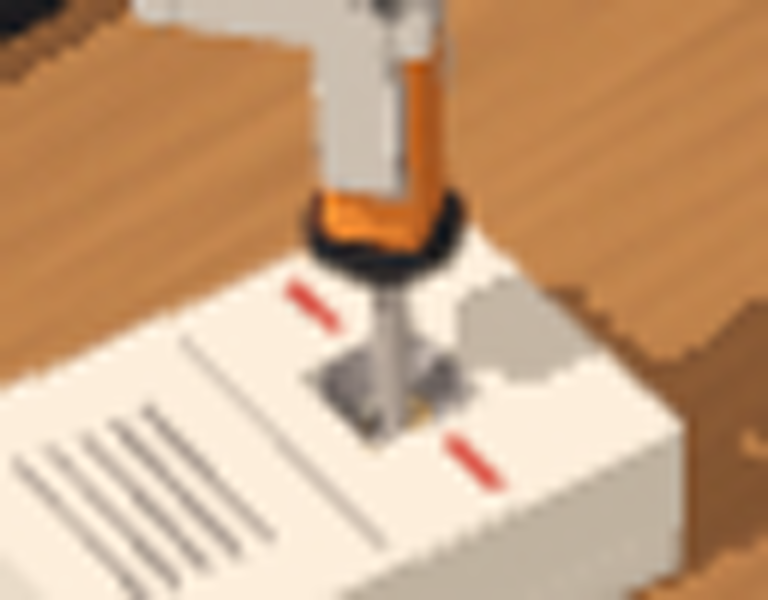

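The torque rises steadily from 0.08 to 0.29 N m, so the screw is at its stop. The picture shows the blade in the funnel, with brass to its right. I'll relax the twist, lift out and hover above the stand. There I'll check the screw from the top and the tip over the hole from the side.

```bash
python3 - <<'E'
from h import *
manip.move_linear([.558,.0235,.1255],down(np.radians(-40)))
manip.move_linear([.558,.0235,.225],velocity=.1)
manip.movep([.4915,.275,.225],down(np.radians(22))); manip.hold(.3)
s=readout.read_state();print(round(s['time'],2),np.round(s['position'],4),np.round(s['wrist_force'],1),s['width'])
b=snap('side','s5');a=snap('top','t5')
T=np.array(s['position'])
for z in(.096,.026): print('pred',z,proj(b,T-[0,0,z]).round(1))
print('hole',proj(b,[[.4905,.275,.085]]).round(1))
f=lambda c,x,y,w:cv2.resize(c['color'][y:y+w,x:x+w,::-1],(400,400),interpolation=cv2.INTER_CUBIC)
cv2.imwrite('pics/o.png',np.hstack([f(b,148,200,50),f(a,230,152,32)]))
E
```

```text
20.48 [0.4919 0.2743 0.225 ] [ 0.8 -0.4 -1.2] 0.02564001760515039
pred 0.096 [[173.6 224.8]]
pred 0.026 [[170.4 205.1]]
hole [[175.6 236.8]]
```

View pics/o.png

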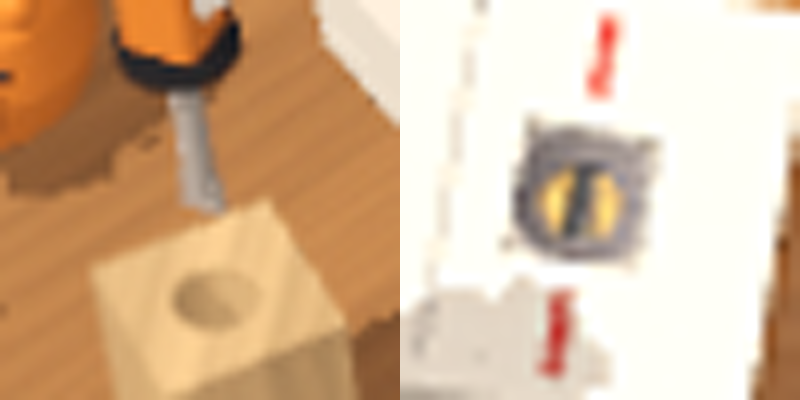

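The slot now lies in line with both red marks. In the side crop the tip (203,208) is above the hole centre (215,300), within about 1 mm of the predicted line. I'll lower it and release.

```bash
python3 - <<'E'
from h import *
def st(n):
    s=readout.read_state();print(n,round(s['time'],2),np.round(s['position'],4),np.round(s['wrist_force'],1),round(s['width'],4));return s
x,y=.4915,.275
for z in(.17,.14,.12,.114,.112,.111):
    manip.move_linear([x,y,z],velocity=.06); f=st(z)['wrist_force']
    if f[2]>4 or np.hypot(f[0],f[1])>8: print('contact');break
if z<=.114:
    claw.release();st('open');manip.hold(.2)
    manip.move_linear([x,y,.27],velocity=.1); 
    manip.movep([.45,-.1,.35],down(np.radians(22))); st('away')
    b=snap('side','s6');a=snap('top','t6')
    f=lambda c,x,y,w:cv2.resize(c['color'][y:y+w,x:x+w,::-1],(400,400),interpolation=cv2.INTER_CUBIC)
    cv2.imwrite('pics/p.png',np.hstack([f(b,148,205,50),f(a,145,165,40)]))
E
```

```text
0.17 21.65 [0.4916 0.2752 0.1703] [ 0.4 -0.2 -1.4] 0.0257
0.14 22.3 [0.4915 0.2752 0.14  ] [-0.4  0.3 -1.5] 0.0258
0.12 22.78 [0.4913 0.2751 0.1198] [-0.1  0.4 -0.7] 0.0258
0.114 23.03 [0.4914 0.2749 0.1137] [ 0.3 -0.1 -0.9] 0.0259
0.112 23.28 [0.4915 0.275  0.112 ] [-0.4 -0.2 -0.5] 0.0258
0.111 23.53 [0.4915 0.275  0.111 ] [ 0.5 -0.8 -1.8] 0.026
open 24.66 [0.4915 0.275  0.111 ] [-0.7 -0.   0.4] 0.0942
away 28.03 [ 0.4503 -0.0991  0.3499] [0.8 1.  0.8] 0.0938
```

View pics/p.png

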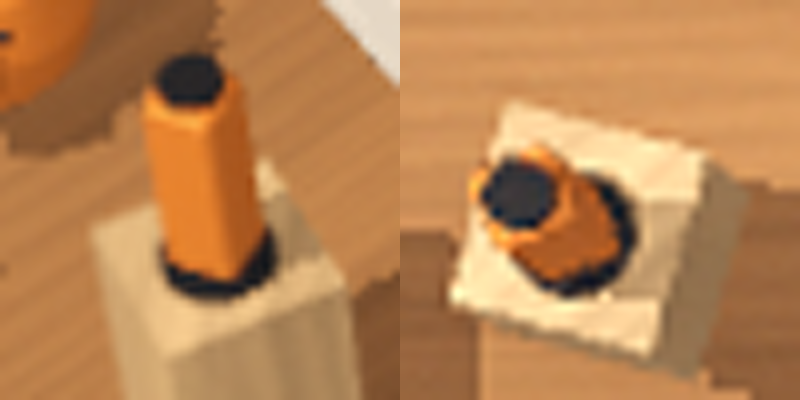

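The driver hangs upright in its stand with the guard seated: cap at (190,80) and guard at (218,270) in the side crop, as at the start. The gripper is open and clear.

```bash
python3 -c "
from h import *
print(order.sign_off())"
```

```text
the job is handed in; nothing more can be done
None
```

The lock screw is turned to its stop, the orange screwdriver is back upright in its own stand and released, and the job is handed in. The robot clock read 28.0 s just before hand-in, against the 51 s limit.

**What I did:** I took the screwdriver from its stand and pushed the blade about 4 mm into the sprung slot on the white box, at about 6 N. I then turned it clockwise until the torque rose to 0.29 N m. The largest forces I printed were far below the limits.

**Last checks:**
- **Screw:** the top camera showed the slot in line with both red marks.
- **Screwdriver:** both cameras showed it upright with its guard seated on the block. The gripper was open (94 mm) and well clear.

**What disagreed:**
- I expected the stop at a tool yaw of about −35°, but the torque only built up between −46° and −58°. Twist in the grip or slot is a likely cause, but I didn't measure it.
- The automatic fit of the handle's yaw (48°) differed from my reading of the image edges (about 22°). I used 22°, and the jaws closed to 26 mm, the handle's width across its faces.

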